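Set the hot plate's click-stop dial and start it

TASK

Set the small bench hot plate and start it: with a fingertip against one side of the dial's wing, push the dial clockwise (seen from above) by exactly four clicks from where it stands, without going past the fourth, then press the round button to the right of the dial all the way down and let it come up again. Do not pinch the wing and pick nothing up; the hot plate, the beaker on it and the things beside it stay where they stand.

Things in the scene. Friction and masses are not known exactly. Their poses are not given: they have to be found in the camera images.
- hotplate: White hot plate, a low box 160 (x) x 305 (y) x 52 mm high, 2 kg, loose on the bench. Origin: centre of its underside; at yaw 0 x points away from the robot, y to the robot's left; z up. On top: a round white heating plate (100 mm across, top 64 mm above the bench) at y = +80 mm with a beaker on it; the dial at y = -55 mm; the round button at y = -125 mm.
- dial_axis (a point): Point on the dial's upright axis, 75 mm above the bench, half-way up the wing. The dial is a black disc 76 mm across, its top 61 mm above the bench; across its middle stands an upright wing (grip bar) 72 mm long, 12 mm thick, from 61 to 89 mm above the bench. It only turns; it cannot be lifted or pressed.
- wing_end (a point): Pointer end of the wing (white line on its top and end), half-way up, 36 mm from the axis; the other end lies opposite. The wing points from dial_axis to here; at the start 125 degrees anticlockwise (seen from above) of the housing's +x. White ticks on the panel round the dial mark the stop positions, longer ones positions 0, 5 and 10.
- wing_a: One half of the wing's thickness, 72 x 6 x 28 mm: the anticlockwise flank at the pointer end (the side to push there to turn clockwise). Origin: on the dial's axis, at the wing's foot; x towards the pointer end, y out of this flank, z up.
- wing_b: The other half of the wing's thickness, same size and same origin and axes, lying on the -y side: the flank that leads at the pointer end.
- dial (a joint): Dial angle in rad, 0 at its first stop position, growing clockwise seen from above. Each click is 25 degrees (0.436 rad); positions 0 to 10, the fourth click is at 1.745. It starts at position 0. It resists most, 0.11 N m, a quarter of the way to the next position (4 N at 28 mm from the axis, more if fast); past half-way it snaps forward to the next position by itself and stays there.
- start_top (a point): Centre of the top face of the round white push button, 22 mm across, to the right of the dial; about 73 mm above the bench. It is pressed straight down.
- start (a joint): Travel of the button in m: 0 up, 0.005 fully down, which takes 4 N; a spring brings it back up.
- beaker: Small glass beaker, 45 mm across, 46 mm high, standing loose on the heating plate. Origin: centre of its foot; z up.
- objective_case: Upright round case, 34 mm across, 68 mm high, loose on the bench to the right of the hot plate. Origin: centre of its foot; z up.
- post_holder: Black upright tube with a side thumb screw, 25 x 40 mm, 52 mm high, loose on the bench in front of the hot plate. Origin: centre of its foot; z up.
There are look-alikes about, which are no part of the job. Leave any green look-alike of the objective_case alone.

How it is judged (in metres and radians):
On the way, in this order (a step that is already met when the one before it is completed fails the run):
1. the dial stands on the fourth click (value of joint dial between 1.625 and 1.865 rad), for 0.3 s.
2. the button is pressed right down (value of joint start above 0.004 m), for 0.05 s.
At the end, for the whole second after the job is handed in: The dial rests at its fourth stop position (1.745 rad, within 0.12), the button is up again (within 1 mm), the hot plate stands within 20 mm and the beaker, case and post holder upright within 25 mm of where they were (all of step 1 and velocity of joint dial between -0.1 and 0.1 rad/s and value of joint start below 0.001 m and distance of hotplate from where it was at the start of the episode below 0.02 m and angle between hotplate's own z axis and vertical below 0.03 rad and distance of each of beaker, objective_case, post_holder from where it was at the start of the episode below 0.025 m and angle between each of beaker, objective_case, post_holder's own z axis and vertical below 0.1 rad); the robot touches nothing.
It fails at once if the dial is turned past the fourth click (more than half-way to the fifth) (value of joint dial above 1.96 rad).
It fails at once if the button is pressed while the dial is not on the fourth click (value of joint start above 0.003 m and not (value of joint dial between 1.625 and 1.865 rad)).
It fails at once if the wing is pinched (both flanks gripped at once) (contact force between the fingers and wing_a above 2 N and contact force between the fingers and wing_b above 2 N).
It fails at once if the hot plate is shoved or lifted (distance of hotplate from where it was at the start of the episode above 0.02 m or height (world z) of hotplate above 0.008 m).
It fails at once if something loose is lifted, carried or knocked over (height (world z) of beaker above 0.074 m or height (world z) of any of objective_case, post_holder above 0.01 m or distance of any of beaker, objective_case, post_holder from where it was at the start of the episode above 0.025 m).
It also fails if it takes over 54 s, if anything falls off the work surface, if the arm or the gripper's body presses on something with over 40 N, if the wrist force passes 120 N, or if a joint passes its speed limit or range.

ROBOT

A 7-joint arm with a two-finger parallel gripper is mounted at the origin on a cart in front of the work surface, level with it; the furniture and walls round the work are solid. World frame = base frame: x ahead of the robot, y to its left, z up, the work surface at z = 0. Lengths are in m, angles in degrees, forces in N, time in s.
With the tool pointing down it reaches from about 0.425 to 0.875 m from the base axis. Payload 4.7 kg.
Tool frame: the origin (TCP) lies between the finger pads; the fingertips stand env.finger_overhang ahead of it and the grasp point (between the pads) lies 5 mm behind it (env.finger_overhang is the distance from the TCP to the fingertips, in m); z points along the fingers, y is the line along which they close (so a half turn about z gives the same grasp; the last joint's range is limited). The gripper opens to 87 mm and grips with 3 to 60 N. Pads are 19 mm wide; open, the fingers measure 117 mm over their backs; the gripper's body (75 mm by 190 mm) begins 51 mm behind the grasp point.
Start: joints at [69.677, 18.392, -4.016, 83.108, 1.295, 78.541, -3.26], TCP at [0.234, -0.606, 0.237] pointing down, gripper open.
Joint ranges: [-163.93, 163.93], [-17.29, 119.83], [-79.2, 71.16], [3.27, 140.29], [-89.18, 269.18], [5.43, 117.66], [-154.24, 154.24]. Speed limits (degrees/s): [147.25, 147.25, 180, 180, 180, 180, 180].

INTERFACE

Orientations are given as [roll, pitch, yaw] about the fixed x, y, z axes, in that order (R = Rz(yaw) Ry(pitch) Rx(roll)).
In Python, from cell import telemetry, eyes, env, models gives the robot as it stands. The module is installed in compiled form; this text tells all that it offers.
- The arm moves only by the tool drive_tool, never from a script. Its arguments are lists of equal length, an entry for each row: "angular": the turn, a rotation vector about the tool's x, y, z in rad, a list of three; "delta_pos": the shift along the tool's x, y, z in cm, a list of three; "gripper": the finger opening in cm, from 0 to 8.7. A call has 1 to 20 rows; each row shifts and turns the commanded pose from where the row before left it, along the tool's axes as they then stand; what a row does not reach is not made up. A row lasts 1/10 s, in which the tool goes at most 50 mm and 8.59 degrees, less where a joint would pass 70% of its speed; a pose out of reach is approached as far as the arm can. A call with a gripper value outside its range is refused whole. The fingers move at their own pace and stop on an object; "squeeze" is the grip in N (left out, the last holds). Time passes only in rows, so rows that do not move let the fingers close. It gives the time, the measured TCP pose, the force, the opening and the grip force at its end, in the units of the state.
- telemetry.get_obs(): the state, without advancing time (a new reading comes with each control period).
- eyes.read_camera(name): name is "scene" or "side" or "wrist"; returns a dict with "pixels" (384x512x3 uint8, red, green, blue), "mtx" (3x3 intrinsics, pixels), "origin" and "orientation" of the camera in the world. Camera axes: x right, y down, z forward; pixel columns grow to the right and rows downward; lengths in m; the calibration is good to about 2 mm. The wrist camera is an equidistant fisheye: a pixel r from the principal point sees the ray r / f radians off the axis. A picture is of the moment at which its call begins. There is no depth.
- env.sign_off(): hands the job in; it is judged then, once.
Trained networks look in a picture, given as the dict that the camera call returned (one of the last four; its "shot" number tells which), for a name from the list of things; names that differ only in an ending like _2 or _b are one class to them, and where a whole thing is asked for, a point or a joint stands for the part that bears it (a point fixed in the world has none). Each returns a list of dicts, best first, with "p" (0 to 1); they miss things now and then, are a little off and sometimes report something else, mostly with a low value. They report only what shows in the picture. A call takes as long as a camera call. They do not tell look-alikes from the thing itself.
- models.search_frame(picture, target): "centre" ([column, row] in pixels, amid what is visible of it).
- models.cut_out(picture, target): "pixels" (384x512 bool, what is visible of it) and "centre" ([column, row] in pixels, amid what is visible of it).
The state is a dict: "time_s": time; "qpos": joint angles; "joint_velocities": joint speeds; "effort": joint torques, N m; "tool_pos": TCP position; "tool_rot": TCP orientation; "force": force on the tool from outside, world axes, zero at the start; "wrist_torque": the same for the moment, N m; "grip_width": finger opening in m; "grasp_force": force on a finger pad.
Only numpy, scipy, OpenCV 4.12 (cv2) and the standard library are available. Lean on these libraries where they do the work, as an engineer would, in place of code of your own. Each camera call takes 0.05 s, during which the arm holds its last target. There are 200 camera calls.

## Working session

There is one attempt and no reset: what is moved stays moved. The work goes in short steps, Python scripts to look and compute and a tool call to move; the robot and the scene stay as the last step left them, time stands still between calls to the robot, and variables do not carry over. Pictures are saved under pics/ and viewed, at most 10 in all, crops included, and the job is handed in when it is done.

Besides the shell and the picture viewer there is one more tool, called after "Emit:" by a JSON object that holds its "fn" and its "kwargs". drive_tool: Moves the arm, as the interface text tells. Its arguments: {"type":"object","properties":{"angular":{"type":"array","items":{"type":"array","items":{"type":"number"}}},"delta_pos":{"type":"array","items":{"type":"array","items":{"type":"number"}}},"gripper":{"type":"array","items":{"type":"number"}},"squeeze":{"type":"number"}},"required":["angular","delta_pos","gripper"]}

```bash
mkdir -p pics
cat > h.py <<'E'
import numpy as np, cv2
from cell import telemetry, eyes, env, models
from scipy.spatial.transform import Rotation as R
def rot(p):
    o=np.array(p["orientation"],float)
    if o.shape==(3,3): return o
    if o.shape==(4,): return R.from_quat(o).as_matrix()
    return R.from_euler('xyz',o,degrees=True).as_matrix()
def ray(p,uv,fish=False):
    K=np.array(p["mtx"]);x=(uv[0]-K[0,2])/K[0,0];y=(uv[1]-K[1,2])/K[1,1]
    if fish:
        r=np.hypot(x,y);d=np.array([np.sin(r)*x/max(r,1e-9),np.sin(r)*y/max(r,1e-9),np.cos(r)])
    else: d=np.array([x,y,1.])
    return np.array(p["origin"]),rot(p)@d
def atz(p,uv,z,fish=False):
    o,d=ray(p,uv,fish);return o+d*(z-o[2])/d[2]
def proj(p,X,fish=False):
    K=np.array(p["mtx"]);c=rot(p).T@(np.array(X)-p["origin"])
    if fish:
        t=np.arctan2(np.hypot(c[0],c[1]),c[2]);q=c[:2]/np.hypot(c[0],c[1])*t
    else:q=c[:2]/c[2]
    return q[0]*K[0,0]+K[0,2],q[1]*K[1,1]+K[1,2]
def save(p,n): cv2.imwrite('pics/'+n,p["pixels"][:,:,::-1])
E
python3 - <<'E'
from h import *
print(telemetry.get_obs(), env.finger_overhang)
for n in ("scene","side"):
    p=eyes.read_camera(n);save(p,n+'0.png');print(n,p["origin"],p["orientation"],p["mtx"])
    for t,z in (("start_top",.073),("dial_axis",.075),("wing_end",.075),("hotplate",.05),("beaker",.087),("objective_case",.034),("post_holder",.026)):
        print(t,[(np.round(d["centre"]),round(d["p"],2),np.round(atz(p,d["centre"],z),3)) for d in models.search_frame(p,t)[:3]])
E
```

```text
{'time_s': 0.0, 'qpos': array([69.67727886, 18.43878249, -4.01461849, 83.17460994,  1.29560654,
       78.53966423, -3.25943395]), 'joint_velocities': array([-0.09308086, -0.01024487, -0.05261979, -0.04625945,  0.1080352 ,
        0.1036479 , -0.00649397]), 'effort': array([ 5.02724124e-04, -4.91292429e+01, -4.03718837e-01, -3.12524736e+01,
       -6.39852695e-02,  4.38840862e-02,  1.73047692e-04]), 'tool_pos': array([ 0.23407629, -0.60583421,  0.23546706]), 'tool_rot': array([-1.79892214e+02,  6.56900117e-03,  2.11322912e+01]), 'force': array([ 0.07668179, -0.56435583, -1.26714249]), 'wrist_torque': array([ 0.03327874, -0.01813556,  0.0109888 ]), 'grasp_force': 0.0, 'grip_width': 0.0867591263372523} 0.014
scene [0.23296205 0.57489465 0.62089784] [-129.12643311    0.3567983  -153.98518985] [[378.68743778   0.         252.78353374]
 [  0.         378.68743778 195.89115839]
 [  0.           0.           1.        ]]
start_top [(array([242., 192.]), 0.4, array([ 0.56 , -0.032,  0.073]))]
dial_axis [(array([231., 250.]), 0.71, array([0.496, 0.141, 0.075]))]
wing_end [(array([236., 215.])
[... 343 characters left out ...]
51.]), 0.66, array([0.413, 0.054, 0.026]))]
side [ 0.56459313 -0.85846971  0.40710523] [-110.92624911   -0.47403878    3.04692813] [[488.26593184   0.         256.6575875 ]
 [  0.         488.26593184 190.23961037]
 [  0.           0.           1.        ]]
start_top []
dial_axis []
wing_end [(array([267., 189.]), 0.84, array([0.54 , 0.015, 0.075]))]
hotplate [(array([266., 202.]), 0.56, array([0.539, 0.01 , 0.05 ]))]
beaker [(array([249., 164.]), 0.73, array([0.499, 0.13 , 0.087]))]
objective_case [(array([265., 246.]), 0.81, array([ 0.543, -0.141,  0.034])), (array([311., 253.]), 0.62, array([ 0.618, -0.158,  0.034]))]
post_holder [(array([203., 200.]), 0.73, array([0.407, 0.073, 0.026]))]
```

```bash
cd pics
python3 - <<'E'
import cv2,numpy as np
a=cv2.imread('scene0.png')[130:330,150:350];b=cv2.imread('side0.png')[130:280,160:360]
a=cv2.resize(a,None,fx=2,fy=3,interpolation=3) if 0 else cv2.resize(a,(400,400),interpolation=cv2.INTER_CUBIC)
b=cv2.resize(b,(400,300),interpolation=cv2.INTER_CUBIC);b=cv2.copyMakeBorder(b,0,100,0,0,0)
cv2.imwrite('c0.png',np.hstack([a,b]))
E
```

```text
(no output)
```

View pics/c0.png

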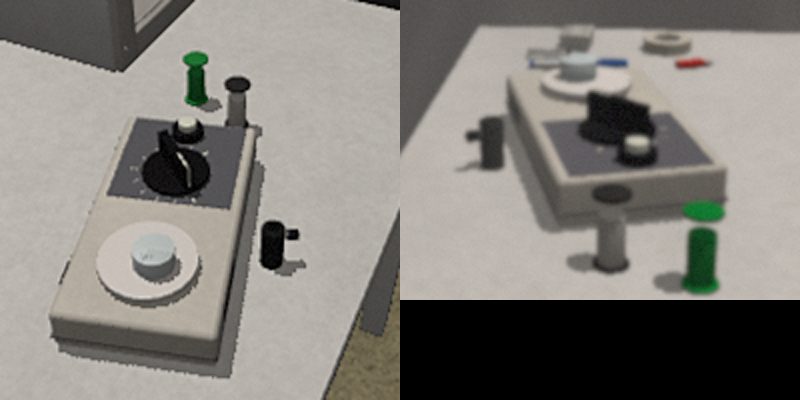

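Scene view: the dial is at about (238,215) px, the button at (243,191) and the heating plate at (224,260). The grey case is at (268,181) and the green look-alike, which I leave alone, at (248,170). The post holder is at (286,252). The side view agrees, with the button at (278,202).

Run:
```python
from h import *
from scipy.optimize import least_squares
S=eyes.read_camera("scene");D=eyes.read_camera("side")
obs=[(S,(243.5,191),-125,.073),(S,(238,215.5),-55,.061),(S,(224,260),80,.064),(D,(278.5,201.5),-125,.073),(D,(268.5,195),-55,.061),(D,(253.5,170),80,.064)]
def P(v,y,z): return [v[0]-np.sin(v[2])*y/1e3,v[1]+np.cos(v[2])*y/1e3,z]
f=lambda v:np.concatenate([np.subtract(proj(p,P(v,y,z)),uv) for p,uv,y,z in obs])
r=least_squares(f,[.53,.07,0.]);v=r.x
print(v,np.degrees(v[2]),r.fun.round(1))
print("dial",P(v,-55,.075),"button",P(v,-125,.073))
for p,uv in((S,(268,172)),(D,(265,228))): print(atz(p,uv,.068))
```

```text
[0.52610875 0.08291084 0.28756788] 16.47642566528939 [-0.8 -0.6 -1.1 -1.5 -0.9 -1.1 -1.  -0.6 -0.8 -1.6 -1.3  0.3]
dial [np.float64(0.5417078941665692), np.float64(0.030169331230422418), 0.075] button [np.float64(0.5615613511833172), np.float64(-0.036956224592111675), 0.073]
[ 0.54140049 -0.13621806  0.068     ]
[ 0.54281189 -0.14253996  0.068     ]
```

Emit:
{"fn": "drive_tool", "kwargs": {"angular": [[0, 0, 0], [0, 0, 0], [0, 0, 0], [0, 0, 0], [0, 0, 0], [0, 0, 0], [0, 0, 0], [0, 0, 0], [0, 0, 0], [0, 0, 0], [0, 0, 0], [0, 0, 0], [0, 0, 0], [0, 0, 0], [0, 0, 0], [0, 0, 0], [0, 0, 0], [0, 0, 0], [0, 0, 0], [0, 0, 0]], "delta_pos": [[1.5, -0.8, 0], [3, -1.7, 0], [3.5, -1.9, 0], [3.5, -1.9, 0], [3.5, -1.9, 0], [3.5, -1.9, 0], [3.5, -1.9, 0], [3.5, -1.9, 0], [3, -1.7, 0], [1.8, -3.3, 0], [1.8, -3.3, 0], [1.8, -3.3, 0], [1.8, -3.3, 0], [1.8, -3.3, 0], [1.8, -3.3, 0], [1.8, -3.3, 0], [1.8, -3.3, 0], [1.8, -3.3, 0], [1.2, -2.2, 0], [0.6, -1.1, 0]], "gripper": [0, 0, 0, 0, 0, 0, 0, 0, 0, 0, 0, 0, 0, 0, 0, 0, 0, 0, 0, 0], "squeeze": 20}}

```text
time_s: 2.9
tool_pos: [0.4923, 0.0188, 0.2368]
tool_rot: [180.0, -0.0, 21.4]
force: [0.1, 0.2, -0.2]
grip_width: 0.0006
grasp_force: 0.0
```

Emit:
{"fn": "drive_tool", "kwargs": {"angular": [[0, 0, -0.14], [0, 0, -0.14], [0, 0, -0.14], [0, 0, -0.14], [0, 0, -0.14], [0, 0, -0.14], [0, 0, -0.14], [0, 0, -0.14], [0, 0, -0.14], [0, 0, -0.14], [0, 0, -0.14], [0, 0, -0.14], [0, 0, -0.14], [0, 0, -0.14], [0, 0, -0.14], [0, 0, 0], [0, 0, 0]], "delta_pos": [[0, 0, 0], [0, 0, 0], [0, 0, 0], [0, 0, 0], [0, 0, 0], [0, 0, 0], [0, 0, 0], [0, 0, 0], [0, 0, 0], [0, 0, 0], [0, 0, 0], [0, 0, 0], [0, 0, 0], [0, 0, 0], [0, 0, 0], [0, 0, 0], [0, 0, 0]], "gripper": [0, 0, 0, 0, 0, 0, 0, 0, 0, 0, 0, 0, 0, 0, 0, 0, 0]}}

```text
time_s: 4.6
tool_pos: [0.4926, 0.0144, 0.2365]
tool_rot: [-180.0, 0.0, 141.2]
force: [-0.5, -0.3, 0.5]
grip_width: 0.0006
grasp_force: 0.0
```

Run:
```python
from h import *
o=telemetry.get_obs();print(o["time_s"],o["tool_pos"],o["tool_rot"],o["qpos"],o["force"],o["grip_width"])
p=eyes.read_camera("wrist");save(p,'w1.png');print(p["origin"],p["orientation"],p["mtx"])
for t,z in (("start_top",.073),("dial_axis",.075),("wing_end",.075),("wing_a",.075),("dial",.061)):
    print(t,[(np.round(d["centre"]),round(d["p"],2),np.round(atz(p,d["centre"],z,True),3)) for d in models.search_frame(p,t)[:2]])
```

```text
4.6 [0.49261866 0.01436222 0.23648039] [-1.79973188e+02  1.10146642e-02  1.41233171e+02] [ 30.84471193   0.58738533 -35.52272837 103.7423725    0.37994827
  75.79029737  46.46324371] [-0.47504681 -0.2877275   0.54964613] 0.0006205716498288386
[0.42731443 0.06610689 0.38506781] [1.62348232e+02 8.90805678e-03 5.12323550e+01] [[297.31863964   0.         256.26430612]
 [  0.         297.31863964 184.366195  ]
 [  0.           0.           1.        ]]
start_top []
dial_axis []
wing_end [(array([291., 194.]), 0.94, array([0.538, 0.027, 0.075]))]
wing_a [(array([291., 197.]), 0.83, array([0.54 , 0.025, 0.075])), (array([302., 203.]), 0.55, array([0.554, 0.03 , 0.075]))]
dial [(array([290., 189.]), 0.79, array([0.537, 0.029, 0.061])), (array([240.,  88.]), 0.55, array([0.413, 0.056, 0.061]))]
```

View pics/w1.png

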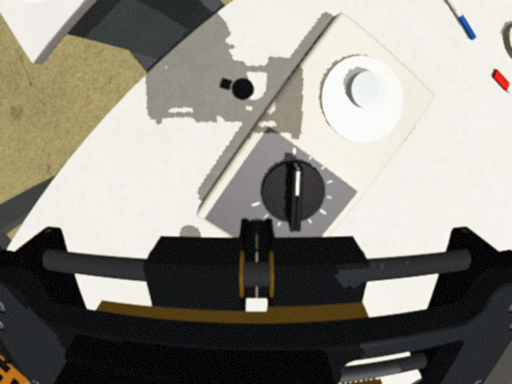

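The wrist view shows the dial disc at (293,190), with the wing upright in the image from (295,166) to (295,230) and its pointer end up. That gives a wing direction of about 141°, which matches the fit. The closed fingers are at about x 257. The next step is to descend beside the anticlockwise flank.

Emit:
{"fn": "drive_tool", "kwargs": {"angular": [[0, 0, 0], [0, 0, 0], [0, 0, 0], [0, 0, 0], [0, 0, 0], [0, 0, 0], [0, 0, 0], [0, 0, 0], [0, 0, 0], [0, 0, 0]], "delta_pos": [[-0.3, 0.4, 2], [0, 0.3, 3], [0, 0, 3], [0, 0, 3], [0, 0, 2], [0, 0, 1], [0, 0, 0.7], [0, 0, 0.7], [0, 0, 0], [0, 0, 0]], "gripper": [0, 0, 0, 0, 0, 0, 0, 0, 0, 0]}}

```text
time_s: 5.9
tool_pos: [0.5001, 0.0183, 0.0832]
tool_rot: [180.0, 0.1, 141.4]
force: [-0.5, -0.1, -0.5]
grip_width: -0.0001
grasp_force: 0.0
```

Run:
```python
from h import *
o=telemetry.get_obs();print(o["time_s"],o["tool_pos"],o["tool_rot"],o["force"])
p=eyes.read_camera("wrist");q=eyes.read_camera("side")
a=cv2.resize(p["pixels"][130:290,190:350],(400,400),interpolation=2);b=cv2.resize(q["pixels"][120:240,200:320],(400,400),interpolation=2)
cv2.imwrite('pics/c2.png',np.hstack([a,b])[:,:,::-1])
print(proj(p,(.541,.030,.061),True),proj(q,(.541,.030,.061)))
```

```text
5.9 [0.5000915  0.01825977 0.08317881] [1.79968482e+02 5.81327650e-02 1.41449664e+02] [-0.53647786 -0.08338846 -0.47111483]
(np.float64(308.1822976209789), np.float64(259.6167853349956)) (np.float64(267.30904717645984), np.float64(193.372261157594))
```

View pics/c2.png

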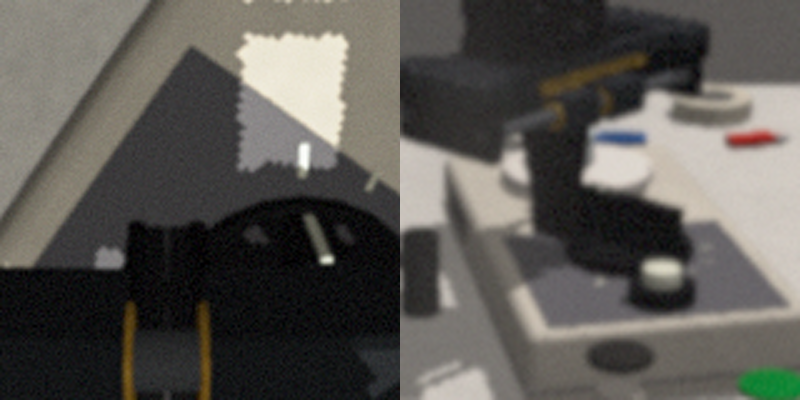

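Wrist crop: the finger spans x 130–210 and stands clear of the wing, whose white line is near (315,235). In the side view the finger stands beside the wing's far end. Next I creep towards the flank.

Emit:
{"fn": "drive_tool", "kwargs": {"angular": [[0, 0, 0], [0, 0, 0], [0, 0, 0], [0, 0, 0], [0, 0, 0], [0, 0, 0], [0, 0, 0]], "delta_pos": [[0, 0.2, 0], [0, 0.2, 0], [0, 0.2, 0], [0, 0.2, 0], [0, 0.2, 0], [0, 0.2, 0], [0, 0, 0]], "gripper": [0, 0, 0, 0, 0, 0, 0]}}

```text
time_s: 6.7
tool_pos: [0.5072, 0.028, 0.0825]
tool_rot: [180.0, -0.0, 141.5]
force: [-0.7, -0.9, -0.4]
grip_width: -0.0001
grasp_force: 0.0
```

Emit:
{"fn": "drive_tool", "kwargs": {"angular": [[0, 0, 0], [0, 0, 0], [0, 0, 0]], "delta_pos": [[0, 0.1, 0], [0, 0.1, 0], [0, 0, 0]], "gripper": [0, 0, 0]}}

```text
time_s: 7.0
tool_pos: [0.5083, 0.0293, 0.0825]
tool_rot: [180.0, 0.0, 141.5]
force: [0.8, 0.3, 0.1]
grip_width: 0.0005
grasp_force: 0.0
```

Emit:
{"fn": "drive_tool", "kwargs": {"angular": [[0, 0, 0], [0, 0, 0], [0, 0, 0]], "delta_pos": [[0, 0.1, 0], [0, 0.1, 0], [0, 0, 0]], "gripper": [0, 0, 0]}}

```text
time_s: 7.3
tool_pos: [0.5096, 0.0309, 0.0826]
tool_rot: [180.0, 0.0, 141.5]
force: [0.7, 0.5, 0.1]
grip_width: 0.0002
grasp_force: 0.0
```

Emit:
{"fn": "drive_tool", "kwargs": {"angular": [[0, 0, 0], [0, 0, 0], [0, 0, 0]], "delta_pos": [[0, 0.1, 0], [0, 0.1, 0], [0, 0, 0]], "gripper": [0, 0, 0]}}

```text
time_s: 7.6
tool_pos: [0.5109, 0.0325, 0.0825]
tool_rot: [180.0, 0.0, 141.5]
force: [-0.2, -0.9, -0.4]
grip_width: 0.0007
grasp_force: 0.0
```

Emit:
{"fn": "drive_tool", "kwargs": {"angular": [[0, 0, 0], [0, 0, 0], [0, 0, 0]], "delta_pos": [[0, 0.1, 0], [0, 0.1, 0], [0, 0, 0]], "gripper": [0, 0, 0]}}

```text
time_s: 7.9
tool_pos: [0.5121, 0.034, 0.0825]
tool_rot: [-180.0, 0.0, 141.5]
force: [0.3, -0.1, -0.2]
grip_width: 0.0006
grasp_force: 0.0
```

Emit:
{"fn": "drive_tool", "kwargs": {"angular": [[0, 0, 0], [0, 0, 0]], "delta_pos": [[0, 0.1, 0], [0, 0, 0]], "gripper": [0, 0]}}

```text
time_s: 8.1
tool_pos: [0.5123, 0.0344, 0.0824]
tool_rot: [-180.0, -0.0, 141.4]
force: [-1.4, -0.1, 0.4]
grip_width: 0.0008
grasp_force: 0.7
```

Emit:
{"fn": "drive_tool", "kwargs": {"angular": [[0, 0, 0], [0, 0, 0]], "delta_pos": [[0, 0.1, 0], [0, 0, 0]], "gripper": [0, 0]}}

```text
time_s: 8.3
tool_pos: [0.5126, 0.0349, 0.0824]
tool_rot: [-179.9, -0.0, 141.4]
force: [-3.7, -1.8, 3.4]
grip_width: 0.0005
grasp_force: 2.0
```

Run:
```python
from h import *
o=telemetry.get_obs();print(o["time_s"],o["tool_pos"],o["force"],o["wrist_torque"])
p=eyes.read_camera("wrist");q=eyes.read_camera("scene")
a=cv2.resize(p["pixels"][170:270,230:330],(400,400),interpolation=2);b=cv2.resize(q["pixels"][160:240,200:280],(400,400),interpolation=2)
cv2.imwrite('pics/c3.png',np.hstack([a,b])[:,:,::-1])
```

```text
8.3 [0.5125769  0.03487578 0.08240995] [-3.66339057 -1.80836414  3.35586997] [-0.4917103   0.63057415 -0.05873524]
```

View pics/c3.png

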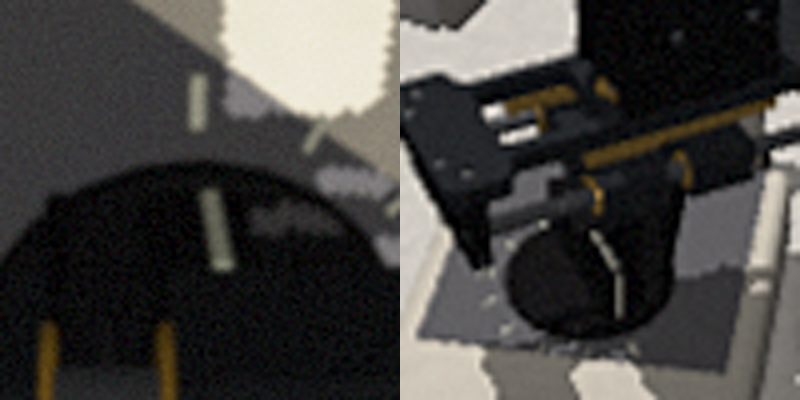

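Contact came at tool y about −14.5 mm from the axis, with about 4 N. The picture shows the finger flush beside the wing, which hasn't moved. Now I sweep about the dial axis in stages.

Emit:
{"fn": "drive_tool", "kwargs": {"angular": [[0, 0, 0.025], [0, 0, 0.025], [0, 0, 0.025], [0, 0, 0.025], [0, 0, 0.025], [0, 0, 0.025], [0, 0, 0.025], [0, 0, 0.025], [0, 0, 0.025], [0, 0, 0.025], [0, 0, 0.025], [0, 0, 0.025], [0, 0, 0.025], [0, 0, 0.025], [0, 0, 0.025], [0, 0, 0.025]], "delta_pos": [[0.036, 0.063, 0], [0.036, 0.063, 0], [0.036, 0.063, 0], [0.036, 0.063, 0], [0.036, 0.063, 0], [0.036, 0.063, 0], [0.036, 0.063, 0], [0.036, 0.063, 0], [0.036, 0.063, 0], [0.036, 0.063, 0], [0.036, 0.063, 0], [0.036, 0.063, 0], [0.036, 0.063, 0], [0.036, 0.063, 0], [0.036, 0.063, 0], [0.036, 0.063, 0]], "gripper": [0, 0, 0, 0, 0, 0, 0, 0, 0, 0, 0, 0, 0, 0, 0, 0]}}

```text
time_s: 10.0
tool_pos: [0.517, 0.0462, 0.0825]
tool_rot: [-180.0, 0.0, 118.4]
force: [-0.9, -1.1, 0.9]
grip_width: 0.0005
grasp_force: 0.4
```

```bash
cat > st.py <<'E'
from h import *
o=telemetry.get_obs();y=np.radians(o["tool_rot"][2]);d=o["tool_pos"][:2]-np.array([.541,.030])
print(o["time_s"],o["tool_pos"],o["tool_rot"],"F",o["force"],"rel mm",1e3*d@[np.cos(y),np.sin(y)],1e3*d@[np.sin(y),-np.cos(y)])
E
python3 st.py
python3 - <<'E'
from h import *
p=eyes.read_camera("wrist");q=eyes.read_camera("scene")
a=cv2.resize(p["pixels"][170:270,230:330],(400,400),interpolation=2);b=cv2.resize(q["pixels"][160:240,200:280],(400,400),interpolation=2)
cv2.imwrite('pics/c4.png',np.hstack([a,b])[:,:,::-1])
E
```

```text
10.0 [0.51701469 0.04615871 0.08247452] [-1.79973943e+02  9.21445798e-03  1.18408425e+02] F [-0.93200818 -1.11155294  0.94324824] rel mm 25.62394776437359 -13.409399853044954
```

View pics/c4.png

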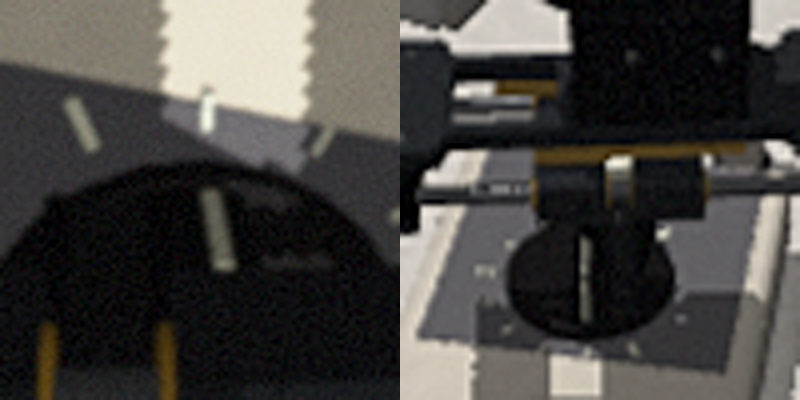

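The wing has followed to the second tick, click 1, with the long 0-tick now behind it at crop (82,125). I go on by the same amount, twice.

Emit:
{"fn": "drive_tool", "kwargs": {"angular": [[0, 0, 0.025], [0, 0, 0.025], [0, 0, 0.025], [0, 0, 0.025], [0, 0, 0.025], [0, 0, 0.025], [0, 0, 0.025], [0, 0, 0.025], [0, 0, 0.025], [0, 0, 0.025], [0, 0, 0.025], [0, 0, 0.025], [0, 0, 0.025], [0, 0, 0.025], [0, 0, 0.025], [0, 0, 0.025], [0, 0, 0.025]], "delta_pos": [[0.034, 0.063, 0], [0.034, 0.063, 0], [0.034, 0.063, 0], [0.034, 0.063, 0], [0.034, 0.063, 0], [0.034, 0.063, 0], [0.034, 0.063, 0], [0.034, 0.063, 0], [0.034, 0.063, 0], [0.034, 0.063, 0], [0.034, 0.063, 0], [0.034, 0.063, 0], [0.034, 0.063, 0], [0.034, 0.063, 0], [0.034, 0.063, 0], [0.034, 0.063, 0], [0.034, 0.063, 0]], "gripper": [0, 0, 0, 0, 0, 0, 0, 0, 0, 0, 0, 0, 0, 0, 0, 0, 0]}}

```text
time_s: 11.8
tool_pos: [0.5257, 0.0549, 0.0825]
tool_rot: [180.0, 0.0, 94.1]
force: [0.3, 0.4, 0.3]
grip_width: 0.0002
grasp_force: 0.0
```

```bash
python3 st.py
```

```text
11.8 [0.52565136 0.05494543 0.08252082] [1.79996732e+02 8.06043482e-04 9.40572807e+01] F [0.33527867 0.41673368 0.34377252] rel mm 25.968888767978136 -13.545187751742402
```

Emit:
{"fn": "drive_tool", "kwargs": {"angular": [[0, 0, 0.025], [0, 0, 0.025], [0, 0, 0.025], [0, 0, 0.025], [0, 0, 0.025], [0, 0, 0.025], [0, 0, 0.025], [0, 0, 0.025], [0, 0, 0.025], [0, 0, 0.025], [0, 0, 0.025], [0, 0, 0.025], [0, 0, 0.025], [0, 0, 0.025], [0, 0, 0.025], [0, 0, 0.025], [0, 0, 0.025]], "delta_pos": [[0.034, 0.063, 0], [0.034, 0.063, 0], [0.034, 0.063, 0], [0.034, 0.063, 0], [0.034, 0.063, 0], [0.034, 0.063, 0], [0.034, 0.063, 0], [0.034, 0.063, 0], [0.034, 0.063, 0], [0.034, 0.063, 0], [0.034, 0.063, 0], [0.034, 0.063, 0], [0.034, 0.063, 0], [0.034, 0.063, 0], [0.034, 0.063, 0], [0.034, 0.063, 0], [0.034, 0.063, 0]], "gripper": [0, 0, 0, 0, 0, 0, 0, 0, 0, 0, 0, 0, 0, 0, 0, 0, 0]}}

```text
time_s: 13.5
tool_pos: [0.537, 0.0592, 0.0826]
tool_rot: [180.0, 0.0, 69.7]
force: [0.5, 0.2, -0.4]
grip_width: 0.0006
grasp_force: 0.0
```

```bash
python3 st.py
python3 - <<'E'
from h import *
p=eyes.read_camera("wrist");q=eyes.read_camera("scene")
a=cv2.resize(p["pixels"][170:270,230:330],(400,400),interpolation=2);b=cv2.resize(q["pixels"][160:240,200:280],(400,400),interpolation=2)
cv2.imwrite('pics/c5.png',np.hstack([a,b])[:,:,::-1])
E
```

```text
13.5 [0.53702524 0.05921902 0.08256345] [1.79984936e+02 1.15559706e-03 6.97103601e+01] F [ 0.54581884  0.15452474 -0.41246185] rel mm 26.027721054334567 -13.860296619812575
```

View pics/c5.png

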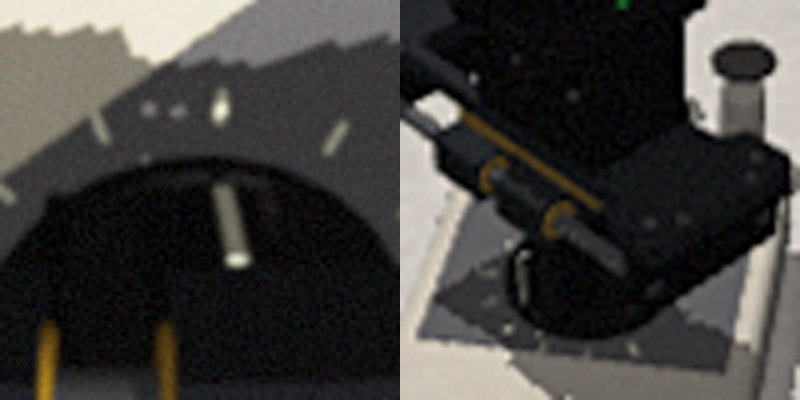

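The pointer sits on the fourth tick from the start, click 3, at crop (220,105), with the next tick at (337,137). One more click follows.

Emit:
{"fn": "drive_tool", "kwargs": {"angular": [[0, 0, 0.025], [0, 0, 0.025], [0, 0, 0.025], [0, 0, 0.025], [0, 0, 0.025], [0, 0, 0.025], [0, 0, 0.025], [0, 0, 0.025], [0, 0, 0.025], [0, 0, 0.025], [0, 0, 0.025], [0, 0, 0.025], [0, 0, 0.025], [0, 0, 0.025], [0, 0, 0.025], [0, 0, 0]], "delta_pos": [[0.034, 0.063, 0], [0.034, 0.063, 0], [0.034, 0.063, 0], [0.034, 0.063, 0], [0.034, 0.063, 0], [0.034, 0.063, 0], [0.034, 0.063, 0], [0.034, 0.063, 0], [0.034, 0.063, 0], [0.034, 0.063, 0], [0.034, 0.063, 0], [0.034, 0.063, 0], [0.034, 0.063, 0], [0.034, 0.063, 0], [0.034, 0.063, 0], [0, 0, 0]], "gripper": [0, 0, 0, 0, 0, 0, 0, 0, 0, 0, 0, 0, 0, 0, 0, 0]}}

```text
time_s: 15.2
tool_pos: [0.5479, 0.0585, 0.0826]
tool_rot: [180.0, -0.0, 48.3]
force: [0.2, -0.5, 0.4]
grip_width: 0.0004
grasp_force: 0.0
```

```bash
python3 st.py
python3 - <<'E'
from h import *
p=eyes.read_camera("wrist");q=eyes.read_camera("side")
a=cv2.resize(p["pixels"][170:270,230:330],(400,400),interpolation=2);b=cv2.resize(q["pixels"][140:260,200:320],(400,400),interpolation=2)
cv2.imwrite('pics/c6.png',np.hstack([a,b])[:,:,::-1])
E
```

```text
15.2 [0.54793819 0.05852897 0.08263271] [ 1.79958886e+02 -9.92735748e-03  4.82707246e+01] F [ 0.22821616 -0.54446074  0.44174951] rel mm 25.90925961834391 -13.811258336305958
```

View pics/c6.png

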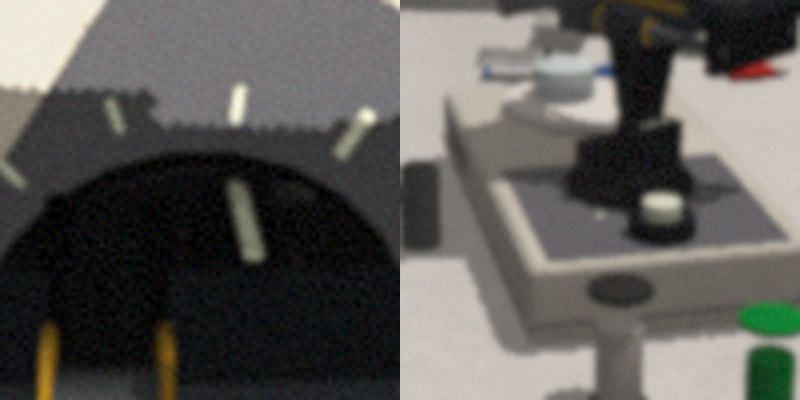

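The pointer is on the tick at (238,103), and the next one, at (358,130), is the long tick 5. So the dial stands at position 4 with no force on the finger. Now I back off, rise and go above the button.

Emit:
{"fn": "drive_tool", "kwargs": {"angular": [[0, 0, 0], [0, 0, 0], [0, 0, 0], [0, 0, 0], [0, 0, 0], [0, 0, 0], [0, 0, 0], [0, 0, 0], [0, 0, 0], [0, 0, 0], [0, 0, 0], [0, 0, 0], [0, 0, 0]], "delta_pos": [[0, -0.6, 0], [0, -0.6, 0], [0, 0, -2], [0, 0, -2], [0, 0, -2], [0, 0, 0], [-1.2, 1.7, 0], [-1.3, 1.8, 0], [-1.3, 1.8, 0], [-1.3, 1.8, 0], [-1.1, 1.5, 0], [0, 0, 0], [0, 0, 0]], "gripper": [0, 0, 0, 0, 0, 0, 0, 0, 0, 0, 0, 0, 0]}}

```text
time_s: 16.6
tool_pos: [0.5609, -0.0357, 0.1417]
tool_rot: [-179.9, 0.0, 48.3]
force: [-0.0, 0.6, 0.0]
grip_width: 0.0004
grasp_force: 0.0
```

Emit:
{"fn": "drive_tool", "kwargs": {"angular": [[0, 0, 0], [0, 0, 0], [0, 0, 0], [0, 0, 0], [0, 0, 0]], "delta_pos": [[0, 0, 1.5], [0, 0, 1.5], [0, 0, 1], [0, 0, 0.5], [0, 0, 0]], "gripper": [0, 0, 0, 0, 0]}}

```text
time_s: 17.1
tool_pos: [0.5608, -0.0363, 0.0962]
tool_rot: [-179.9, 0.1, 48.4]
force: [0.9, 0.2, 0.7]
grip_width: 0.0007
grasp_force: 0.0
```

```bash
python3 st.py
python3 - <<'E'
from h import *
p=eyes.read_camera("scene");q=eyes.read_camera("side")
a=cv2.resize(p["pixels"][160:240,200:280],(400,400),interpolation=2);b=cv2.resize(q["pixels"][140:240,230:330],(400,400),interpolation=2)
cv2.imwrite('pics/c7.png',np.hstack([a,b])[:,:,::-1])
E
```

```text
17.1 [ 0.56076171 -0.03625521  0.09617231] [-1.79889950e+02  7.28031245e-02  4.83746814e+01] F [0.90959886 0.15517282 0.68336377] rel mm -36.39922688470068 58.78242660656115
```

View pics/c7.png

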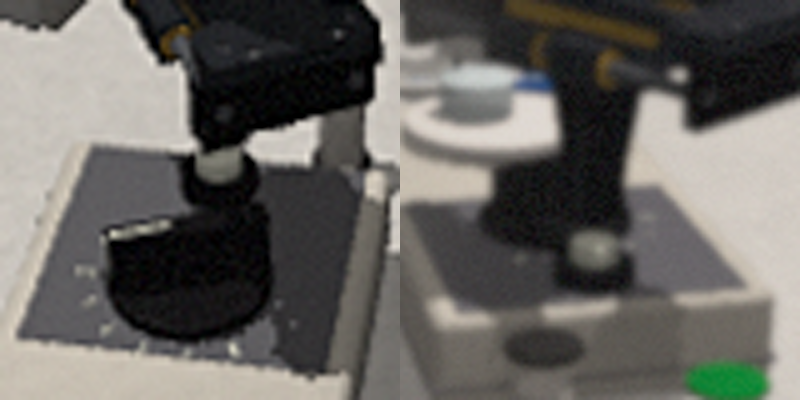

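The finger stands directly over the button (side crop x about 595, button at (595,247)), and the dial is still on its tick. Now I press.

Emit:
{"fn": "drive_tool", "kwargs": {"angular": [[0, 0, 0], [0, 0, 0], [0, 0, 0], [0, 0, 0], [0, 0, 0], [0, 0, 0], [0, 0, 0], [0, 0, 0]], "delta_pos": [[0, 0, 0.4], [0, 0, 0.3], [0, 0, 0.2], [0, 0, 0.2], [0, 0, 0.1], [0, 0, 0.1], [0, 0, 0], [0, 0, 0]], "gripper": [0, 0, 0, 0, 0, 0, 0, 0]}}

```text
time_s: 18.0
tool_pos: [0.5616, -0.0366, 0.0847]
tool_rot: [180.0, 0.0, 48.3]
force: [-1.1, 0.3, 2.0]
grip_width: 0.0004
grasp_force: 1.3
```

Emit:
{"fn": "drive_tool", "kwargs": {"angular": [[0, 0, 0], [0, 0, 0], [0, 0, 0]], "delta_pos": [[0, 0, 0.1], [0, 0, 0.1], [0, 0, 0]], "gripper": [0, 0, 0]}}

```text
time_s: 18.3
tool_pos: [0.5617, -0.0367, 0.0826]
tool_rot: [180.0, 0.0, 48.3]
force: [-1.7, -0.3, 4.3]
grip_width: 0.0003
grasp_force: 1.9
```

Emit:
{"fn": "drive_tool", "kwargs": {"angular": [[0, 0, 0], [0, 0, 0], [0, 0, 0]], "delta_pos": [[0, 0, 0.1], [0, 0, 0.1], [0, 0, 0]], "gripper": [0, 0, 0]}}

```text
time_s: 18.6
tool_pos: [0.5617, -0.0366, 0.0822]
tool_rot: [180.0, 0.0, 48.3]
force: [-4.8, -0.4, 13.5]
grip_width: 0.0006
grasp_force: 6.7
```

The button has bottomed: the force rose to 13.5 N while the height stood still. Now I lift away.

Emit:
{"fn": "drive_tool", "kwargs": {"angular": [[0, 0, 0], [0, 0, 0], [0, 0, 0], [0, 0, 0], [0, 0, 0], [0, 0, 0], [0, 0, 0], [0, 0, 0], [0, 0, 0]], "delta_pos": [[0, 0, -0.5], [0, 0, -1], [0, 0, -3], [0, 0, -4], [0, 0, -4], [0, 0, -3], [0, 0, 0], [0, 0, 0], [0, 0, 0]], "gripper": [0, 0, 0, 0, 0, 0, 0, 0, 0]}}

```text
time_s: 19.5
tool_pos: [0.5609, -0.0366, 0.2342]
tool_rot: [-179.9, 0.1, 48.4]
force: [-0.2, 0.2, -0.7]
grip_width: 0.0003
grasp_force: 0.0
```

```bash
python3 st.py
python3 - <<'E'
from h import *
p=eyes.read_camera("scene");q=eyes.read_camera("side")
a=cv2.resize(p["pixels"][130:330,150:350],(400,400),interpolation=2);b=cv2.resize(q["pixels"][130:280,180:330],(400,400),interpolation=2)
cv2.imwrite('pics/c8.png',np.hstack([a,b])[:,:,::-1])
E
```

```text
19.5 [ 0.56086948 -0.03655558  0.23417653] [-1.79901844e+02  7.59333828e-02  4.83530136e+01] F [-0.15635911  0.23638882 -0.70319722] rel mm -36.529834442532504 59.07633013643382
```

View pics/c8.png

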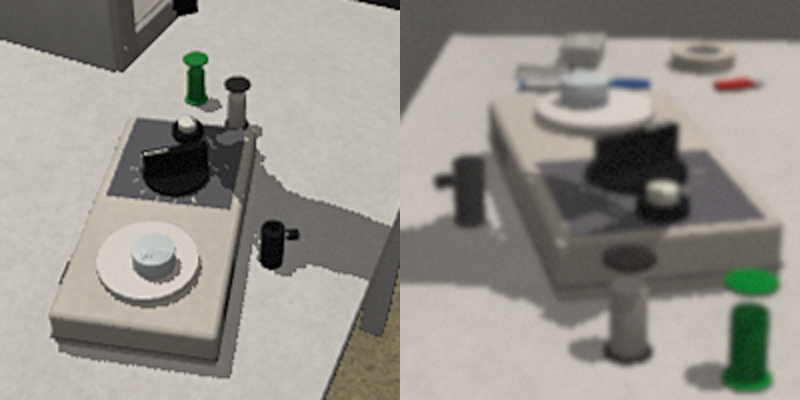

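Everything stands where it was: beaker at crop (153,255), case at (237,100), post holder at (272,245). The button at (187,126) is up again, the dial is on the fourth click and the arm is clear.

```bash
python3 -c "
from h import *
print(env.sign_off())"
```

```text
the job is handed in; nothing more can be done
None
```

I pushed the dial four clicks clockwise, pressed the button right down and let it come up again, and handed the job in at about 19.6 s; the last pictures show the hot plate, beaker, case and post holder where they stood, but the hand-in returned no verdict.

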